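# Refit the missing push rivet of an incubator's fan-filter cover

### The arm

A 6-joint arm with a two-finger parallel gripper is mounted at the origin on the work surface. World frame = base frame: x ahead of the robot, y to its left, z up, the work surface at z = 0. Lengths are in mm, angles in rad, forces in N, time in s.
With the tool pointing down it reaches from about 300 to 775 mm from the base axis. Payload 14.6 kg.
Tool frame: the origin (TCP) lies at the very end of the fingers, on their centre line; the grasp point (between the pads) lies 19 mm behind it; z points along the fingers, y is the line along which they close (so a half turn about z gives the same grasp; the last joint's range is limited). The gripper opens to 94 mm and grips with 3 to 60 N. Pads are 16 mm wide; open, the fingers measure 119 mm over their backs; the gripper's body (75 mm by 177 mm) begins 78 mm behind the grasp point.
Start: joints at [1.232, 0.3, 1.521, -0, 1.321, -0.067], TCP at [147.654, 529.8, 205.446] pointing down, gripper open.
Joint ranges: [-3.03, 3.03], [-0.79, 2.21], [0.23, 2.52], [-1.04, 4.18], [0, 3.07], [-2.55, 2.55]. Speed limits (rad/s): [2.22, 2.22, 2.57, 3.14, 3.14, 3.14].

### API

Orientations are given as [roll, pitch, yaw] about the fixed x, y, z axes, in that order (R = Rz(yaw) Ry(pitch) Rx(roll)).
In Python, from cell import manip, eyes, ticket gives the robot as it stands. The module is installed in compiled form; this text tells all that it offers.
- The arm moves only by the tool arm_command, never from a script. Its argument "plan" is a list of rows, each a list of 5 numbers: the opening, from -1 (shut) to 1 (fully open), then the shift along the tool's x, y, z in m, then the turn about the tool's z in rad. In form: [[jaw, dx, dy, dz, roll], ...]. A call has 1 to 20 rows; each row shifts and turns the commanded pose from where the row before left it, along the tool's axes as they then stand; what a row does not reach is not made up. A row lasts 1/8 s, in which the tool goes at most 62.5 mm and 10.7 degrees, less where a joint would pass 70% of its speed; a pose out of reach is approached as far as the arm can. A call is refused whole if a number of a shift passes 0.0625 or a number of a turn 0.188, either way. A call with a gripper value outside its range is refused whole. The fingers move at their own pace and stop on an object; "newtons" is the grip in N (left out, the last holds). Time passes only in rows, so rows that do not move let the fingers close. It gives the time, the measured TCP pose, the force, the opening and the grip force at its end, in the units of the state.
- manip.read_state(): the state, without advancing time (a new reading comes with each control period).
- eyes.camera(name): name is "side" or "top"; returns a dict with "img" (400x640x3 uint8, blue, green, red), "z_map" (400x640 float32, mm along the optical axis (not along the pixel's ray), 0 where there is no reading), "fx", "fy", "cx", "cy" (pixels), "eye" and "orientation" of the camera in the world. Camera axes: x right, y down, z forward; pixel columns grow to the right and rows downward; lengths in mm; the calibration is good to about 2 mm. A picture is of the moment at which its call begins.
- ticket.sign_off(): hands the job in; it is judged then, once.
The state is a dict: "clock": time; "joints": joint angles; "qd": joint speeds; "effort": joint torques, N m; "eef_pos": TCP position; "eef_rot": TCP orientation; "wrist_force": force on the tool from outside, world axes, zero at the start; "moment": the same for the moment, N m; "finger_gap": finger opening in mm; "finger_force": force on a finger pad.
Only numpy, scipy, OpenCV 4.12 (cv2) and the standard library are available. Lean on these libraries where they do the work, as an engineer would, in place of code of your own. Each camera call takes 0.05 s, during which the arm holds its last target. There are 200 camera calls.

### The job

The fan-filter cover on the back of the dry-block incubator is missing one of its four push rivets. Take the spare rivet from the white tube rack, push its legs into the empty corner hole until its head sits down on the cover with the centre pin still standing up, then press the pin home, flush with the head, so that the rivet is locked. The cover is thin plastic on soft foam, so press gently, with no more than about 16 N, and leave the rivet let go, the tubes in the rack and the other things on the bench where they are.

Things in the scene. Friction and masses are not known exactly. Their poses are not given: they have to be found in the camera images.
- rivet: the spare push rivet, black nylon, 16 g, loose, upright in a hole of the white rack. Origin: centre of the underside of its round head, z up along its axis. Head 22 mm diameter, 4 mm thick (z 0 to 4 mm), upper edge bevelled over the top 1.4 mm. Below it a shank of 9.4 mm diameter, 9 mm long, then springy legs. A centre pin stands up out of the head; pushing it down spreads the legs, which then fit no hole
- leg_tips (a point): the lower end of the rivet's legs, on its axis, 22 mm below the head's underside. The legs taper from a bulge of 11.7 mm across, 13 mm below the head, to a blunt point 7 mm across
- pin_top (a point): centre of the top face of the pin's round head (12 mm diameter, 3 mm thick, on a stem of 4.8 mm). At first it stands 8.4 mm above the rivet head's top, which is 12.4 mm above the rivet's origin
- pin (a joint): how far the centre pin is pushed down into the rivet, in m: 0 standing up as supplied, 0.008 fully home with its top level with the head (0.4 mm above it). A tight friction fit: it slides at about 8 N, stays where it is left, and stops dead when home
- hole: the empty corner hole of the cover, any of the four, 12 mm in diameter. Origin: centre of its mouth, level with the cover's top face at rest, 115 mm above the bench. 7 mm below is sheet metal 2 mm thick with a coaxial 10.4 mm hole, free space under it. The legs' bulge snaps through the sheet at about 3 to 6 N, less than the pin needs to slide; then the head comes down on the cover
- cover: the grey louvred fan-filter cover, a 110 x 150 mm (x, y) plastic plate 3 mm thick with a hole in each corner, 86 x 124 mm apart. Origin: centre of its underside, z up. It lies on a soft 4 mm foam gasket that gives by 1 to 3 mm under the forces of this job and springs back unless a set rivet holds it down. It cracks if pressed with more than 16 N
- incubator: the cream dry-block incubator, fixed, 250 x 200 mm (x, y), 115 mm high over the cover. Origin: centre of its underside. Its back with the cover is at -x (cover centred at x = -60 mm); at +x its aluminium block with a few small tubes (to 133 mm above the bench) and a sloping keypad. Three corners of the cover hold set rivets, heads 4 mm high
- rack: the white plastic tube rack, fixed, 70 x 135 mm (x, y), 55 mm high, with 2 rows of 4 holes of 13.5 mm diameter at x = +-16 mm and y = +-16, +-48 mm in its frame. Origin: centre of its underside. The rivet's head rests on its top face, the legs hang free in a hole, with up to 2 mm of side play
- tube_1: a clear capped sample tube standing in the rack, 12.4 mm diameter, 80 mm tall, white cap of 16 mm diameter, its top 84 mm above the bench. Origin: centre of its underside
- tube_2: another such tube in the rack, same sizes and origin
- bottle: an amber reagent bottle with a white cap, 56 mm diameter, 120 mm tall. Origin: centre of its underside
- dishes: a stack of clear culture dishes, 90 mm diameter, 45 mm tall. Origin: centre of its underside

How it is judged:
By the outcome, as a careful person would: the job done as asked, in the order asked, and still so for the second after the job is handed in, with the robot touching nothing.
It also fails if it takes over 51 s, if anything falls off the work surface, if the arm or the gripper's body presses on something with over 40 N, if the wrist force passes 120 N, or if a joint passes its speed limit or range.

## Working session

There is one attempt and no reset: what is moved stays moved. The work goes in short steps, Python scripts to look and compute and a tool call to move; the robot and the scene stay as the last step left them, time stands still between calls to the robot, and variables do not carry over. Pictures are saved under pics/ and viewed, at most 10 in all, crops included, and the job is handed in when it is done.

Besides the shell and the picture viewer there is one more tool, called after "Emit:" as a command line: name --pt "numbers of a row" for each row, then --argument value for the rest. arm_command: Moves the arm, as the interface text tells. Its arguments: {"type":"object","properties":{"plan":{"type":"array"},"newtons":{"type":"number"}},"required":["plan"]}

```bash
mkdir -p pics
cat > h.py <<'E'
import numpy as np, cv2
from cell import manip, eyes, ticket
from scipy.spatial.transform import Rotation as R
def rot(o):
    o=np.array(o,float)
    return o if o.shape==(3,3) else R.from_euler('xyz',o).as_matrix()
def ray(c,u,v):
    d=rot(c["orientation"])@np.array([(u-c["cx"])/c["fx"],(v-c["cy"])/c["fy"],1.]); return np.array(c["eye"],float),d
def onz(c,u,v,z):
    e,d=ray(c,u,v); return e+d*(z-e[2])/d[2]
def cloud(c):
    v,u=np.mgrid[:400,:640]; z=c["z_map"]
    p=np.stack([(u-c["cx"])/c["fx"]*z,(v-c["cy"])/c["fy"]*z,z],-1)
    return p@rot(c["orientation"]).T+np.array(c["eye"])
E
python3 - <<'E'
from h import *
for n in ("top","side"):
    c=eyes.camera(n); cv2.imwrite(f"pics/{n}0.png",c["img"]); print(n,c["fx"],c["fy"],c["cx"],c["cy"],c["eye"],c["orientation"])
print(manip.read_state())
E
```

```text
top 373.6320156246282 373.6320156246282 315.571417249831 197.08409420375781 [ 374.99734758  -67.43589692 1024.31758585] [-2.90262694 -0.00439715 -1.51586527]
side 405.0218260684165 405.0218260684165 321.7448896667121 202.63520122204312 [484.10547746 594.46670144 725.88023763] [-2.30819463 -0.00404691 -2.99127477]
{'clock': 0.1, 'joints': array([ 1.23242872e+00,  3.00394524e-01,  1.52148042e+00,  3.83826716e-06,
        1.32067006e+00, -6.65701355e-02]), 'qd': array([ 0.00041952, -0.00051631, -0.00232746, -0.00128019, -0.00053196,
       -0.00085393]), 'effort': array([ 1.42602825e-03, -5.32644010e+01, -3.53287446e+01,  7.09431502e-02,
        2.34705338e-02, -5.36110463e-05]), 'eef_pos': array([147.57053012, 529.61343891, 204.97090963]), 'eef_rot': array([-3.14064266e+00, -6.70606877e-05,  2.86979420e+00]), 'wrist_force': array([ 0.15636994, -0.0728386 , -0.49932165]), 'moment': array([ 0.02127809, -0.01351675, -0.0077721 ]), 'finger_force': 0.0, 'finger_gap': 94.20305505810703}
```

View pics/top0.png

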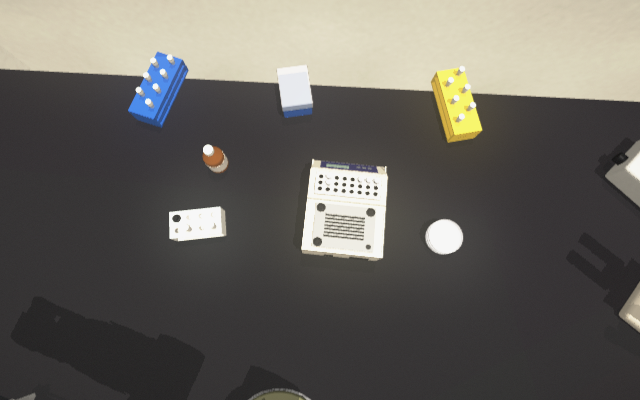

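View pics/side0.png

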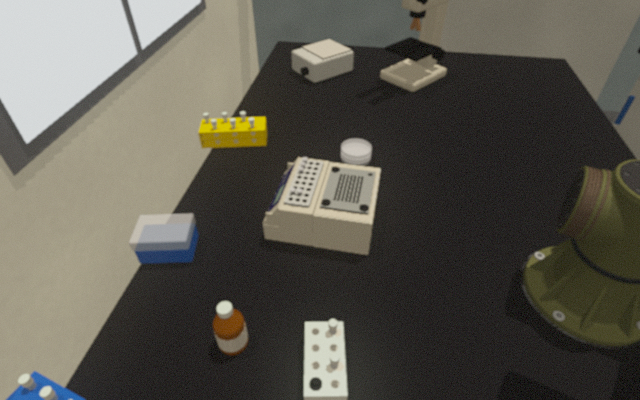

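The top view puts the rivet at about (176,218), in a corner of the white rack. The empty hole is at about (368,247), with set rivets at (321,208), (371,212) and (317,241). In the side view the rivet is at about (316,384) and the tubes at about (333,327) and (334,362). Next I'll view enlarged crops.

Run:
```python
from h import *
t=cv2.imread("pics/top0.png"); s=cv2.imread("pics/side0.png")
up=lambda im,x,y,w,h,k: cv2.resize(im[y:y+h,x:x+w],None,fx=k,fy=k,interpolation=cv2.INTER_CUBIC)
a=up(t,160,195,75,55,5); b=up(t,295,190,100,80,4); c=up(s,285,310,75,90,3); d=up(s,310,155,80,60,5)
C=np.zeros((600,800,3),np.uint8)
for im,x,y in((a,0,0),(b,400,0),(c,0,320),(d,400,320)):
    h,w=im.shape[:2]; h=min(h,600-y); w=min(w,800-x); C[y:y+h,x:x+w]=im[:h,:w]
cv2.imwrite("pics/crop1.png",C)
# top cam cloud per pixel: dark blobs on top planes
for n in("top","side"):
    cam=eyes.camera(n); P=cloud(cam); g=cam["img"].max(2)
    for zl,zh,lab in((50,72,"rack"),(108,122,"inc")):
        m=((P[...,2]>zl)&(P[...,2]<zh)&(P[...,0]>150)&(P[...,0]<700)&(abs(P[...,1])<500)).astype(np.uint8)
        m=cv2.morphologyEx(m,cv2.MORPH_CLOSE,np.ones((9,9)))
        k,L,st,ce=cv2.connectedComponentsWithStats(((g<80)&(m>0)).astype(np.uint8))
        for i in range(1,k):
            if st[i,4]>=8:
                u,v=ce[i]; zz={"rack":59,"inc":119}[lab]
                print(n,lab,st[i].tolist(),ce[i].round(2),onz(cam,u,v,zz-4).round(1),onz(cam,u,v,zz).round(1), "medz",np.median(P[L==i][:,2]).round(1))
```

```text
top rack [173, 215, 7, 7, 33] [175.88 217.85] [534.3 305.   55. ] [533.7 303.5  59. ] medz 62.0
side rack [311, 379, 10, 11, 88] [315.34 383.61] [535.9 304.9  55. ] [535.6 306.6  59. ] medz 60.4
side inc [333, 168, 6, 4, 20] [335.3  169.35] [ 567.6 -196.8  115. ] [ 567.1 -191.6  119. ] medz 119.5
side inc [322, 200, 8, 5, 33] [325.58 202.06] [574.2 -74.1 115. ] [573.6 -69.7 119. ] medz 119.3
side inc [360, 205, 8, 6, 36] [363.64 207.47] [488.3 -69.4 115. ] [488.3 -65.1 119. ] medz 119.8
```

View pics/crop1.png

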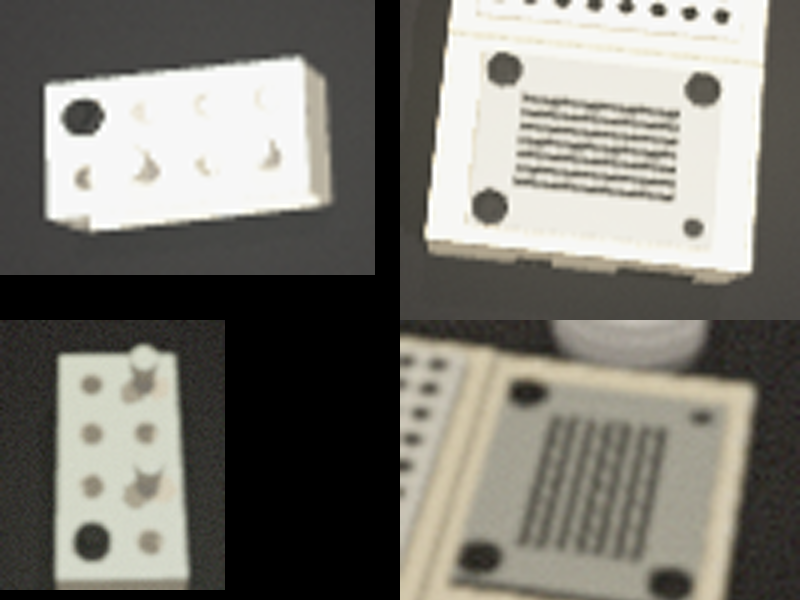

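The rivet sits in the rack's +x/+y corner hole. The tubes are in the -x row, in the 2nd and 4th holes, so closing along y is clear. The cover's empty hole is at its -x/-y corner. I'll turn the tool so its axes match the world axes and move above the rivet.

Emit:
arm_command --pt "-0.25 0 0 0 -0.136" --pt "-0.25 0 0 0 -0.136" --pt "-0.25 -0.032 -0.0186 0.007 0" --pt "-0.25 -0.032 -0.0186 0.007 0" --pt "-0.25 -0.032 -0.0186 0.007 0" --pt "-0.25 -0.032 -0.0186 0.007 0" --pt "-0.25 -0.032 -0.0186 0.007 0" --pt "-0.25 -0.032 -0.0186 0.007 0" --pt "-0.25 -0.032 -0.0186 0.007 0" --pt "-0.25 -0.032 -0.0186 0.007 0" --pt "-0.25 -0.032 -0.0186 0.007 0" --pt "-0.25 -0.032 -0.0186 0.007 0" --pt "-0.25 -0.032 -0.0186 0.007 0" --pt "-0.25 -0.032 -0.0186 0.007 0" --pt "-0.25 0 0 0 0" --pt "-0.25 0 0 0 0" --newtons 15

```text
clock: 2.2
eef_pos: [531.2, 307.0, 121.4]
eef_rot: [-3.142, -0.0, -3.141]
wrist_force: [0.3, 0.3, -0.8]
finger_gap: 35.2
finger_force: 0.0
```

Run:
```python
from h import *
s=manip.read_state(); print(s["clock"],s["eef_pos"],s["eef_rot"],s["finger_gap"],s["wrist_force"])
up=lambda im,x,y,w,h,k: cv2.resize(im[y:y+h,x:x+w],None,fx=k,fy=k,interpolation=cv2.INTER_CUBIC)
a=eyes.camera("top");b=eyes.camera("side")
np.savez("close.npz",a=a["img"],b=b["img"])
C=np.zeros((600,800,3),np.uint8); A=up(a["img"],130,170,100,100,4);B=up(b["img"],265,250,100,150,4)
C[:400,:400]=A;C[:600,400:]=B; cv2.imwrite("pics/ab.png",C)
# finger tip predicted pixel
for c in(a,b):
    q=rot(c["orientation"]).T@(s["eef_pos"]-c["eye"]); print(q[0]/q[2]*c["fx"]+c["cx"],q[1]/q[2]*c["fy"]+c["cy"])
# cover features, initial images
t=cv2.imread("pics/top0.png");sd=cv2.imread("pics/side0.png")
for n,cam,im,th in(("top",a,t,150),("side",b,sd,80)):
    g=im.max(2)
    for lab,(x0,y0,w,h) in (("inc",(300,195,85,60)) if n=="top" else ("inc",(322,160,60,56)),):
        sub=(g[y0:y0+h,x0:x0+w]<th).astype(np.uint8); k,L,st,ce=cv2.connectedComponentsWithStats(sub)
        for i in range(1,k):
            if 4<=st[i,4]<200: u,v=ce[i]+[x0,y0]; print(n,st[i,2:].tolist(),round(u,1),round(v,1),onz(cam,u,v,115).round(1),onz(cam,u,v,118).round(1))
```

```text
2.2 [531.17961926 306.96311655 121.35298819] [-3.14152933e+00 -4.51876569e-04 -3.14134622e+00] 35.15067196179929 [ 0.29288287  0.30665207 -0.77006313]
165.21432464689656 214.13068943136992
317.8805271027489 366.4464041396389
top [8, 8, 55] 320.5 206.8 [572.3 -72.8 115. ] [571.6 -72.8 118. ]
top [9, 8, 56] 370.3 211.8 [ 566.4 -197.   115. ] [ 565.7 -196.6  118. ]
top [7, 1, 7] 334.0 215.0 [ 553.4 -107.3  115. ] [ 552.8 -107.2  118. ]
top [8, 1, 8] 344.5 216.0 [ 552.3 -133.4  115. ] [ 551.7 -133.2  118. ]
top [7, 1, 7] 330.0 218.0 [545.3 -97.8 115. ] [544.7 -97.7 118. ]
top [8, 1, 8] 353.5 217.0 [ 551.  -155.7  115. ] [ 550.4 -155.4  118. ]
top [5, 1, 5] 362.0 218.0 [ 549.7 -176.8  115. ] [ 549.1 -176.4  118. ]
top [8, 1, 8] 339.5 219.0 [ 544.1 -121.3  115. ] [ 543.5 -121.2  118. ]
top [7, 1, 7] 349.0 220.0 [ 542.9 -144.9  115. ] [ 542.3 -144.6  118. ]
top [5, 1, 5] 327.0 221.0 [537.4 -90.7 115. ] [536.8 -90.7 118. ]
top [7, 1, 7] 335.0 222.0 [ 536.  -110.6  115. ] [ 535.4 -110.4  118. ]
top [7, 1, 7] 359.0 221.0 [ 541.8 -169.6  115. ] [ 541.2 -169.3  118. ]
top [8, 1, 8] 344.5 223.0 [
[... 1326 characters left out ...]
] 344.0 237.0 [ 500.1 -134.1  115. ] [ 499.7 -133.9  118. ]
top [8, 1, 8] 353.5 238.0 [ 499.  -157.3  115. ] [ 498.5 -157.   118. ]
top [5, 4, 16] 368.0 246.5 [ 480.2 -193.2  115. ] [ 479.9 -192.7  118. ]
top [7, 1, 7] 327.0 254.0 [456.7 -94.6 115. ] [456.4 -94.5 118. ]
side [13, 2, 21] 336.0 160.4 [ 570.6 -233.9  115. ] [ 570.2 -229.8  118. ]
side [15, 9, 90] 375.1 163.1 [ 471.8 -237.9  115. ] [ 471.9 -233.8  118. ]
side [6, 4, 20] 335.3 169.4 [ 567.6 -196.8  115. ] [ 567.2 -192.9  118. ]
side [7, 44, 171] 379.1 199.9 [455.7 -99.9 115. ] [455.8 -96.5 118. ]
side [8, 5, 35] 325.6 202.0 [574.1 -74.2 115. ] [573.7 -70.9 118. ]
side [8, 6, 36] 363.6 207.5 [488.3 -69.4 115. ] [488.3 -66.1 118. ]
```

View pics/ab.png

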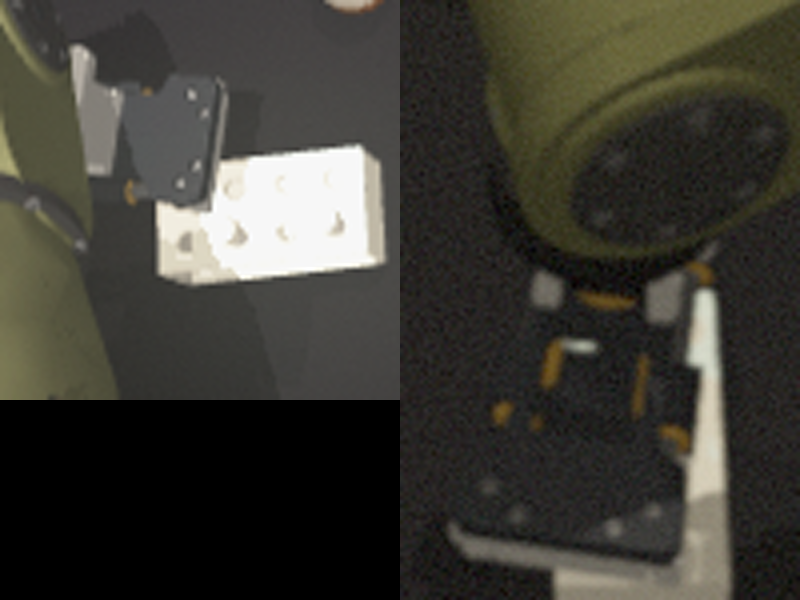

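The gripper hides the rivet from both cameras at this pose, but the fingers are centred close to my estimate. Averaging the two views puts the rivet at about (534.5, 305). I'll go down around the pin.

Emit:
arm_command --pt "-0.25 -0.0033 -0.002 0.01 0" --pt "-0.25 0 0 0.02 0" --pt "-0.25 0 0 0.02 0" --pt "-0.25 0 0 0.009 0" --pt "-0.25 0 0 0.001 0" --pt "-0.25 0 0 0 0"

```text
clock: 3.05
eef_pos: [535.3, 304.9, 62.1]
eef_rot: [3.141, 0.001, -3.141]
wrist_force: [-0.1, 0.6, -0.4]
finger_gap: 34.8
finger_force: 0.0
```

Emit:
arm_command --pt "-0.25 0 0 0.0007 0" --pt "-0.25 0 0 0 0"

```text
clock: 3.3
eef_pos: [535.1, 304.7, 61.1]
eef_rot: [3.141, 0.0, -3.141]
wrist_force: [0.7, -0.0, 0.1]
finger_gap: 35.0
finger_force: 0.0
```

Emit:
arm_command --pt "-0.25 0 0 0.0006 0" --pt "-0.25 0 0 0 0"

```text
clock: 3.55
eef_pos: [535.0, 304.7, 60.2]
eef_rot: [3.142, 0.0, -3.141]
wrist_force: [-0.4, -0.2, 0.1]
finger_gap: 35.2
finger_force: 0.0
```

Emit:
arm_command --pt "-1 0 0 0 0" --pt "-1 0 0 0 0" --pt "-1 0 0 0 0" --pt "-1 0 0 0 0" --pt "-1 0 0 0 0" --newtons 4

```text
clock: 4.18
eef_pos: [535.0, 304.7, 60.1]
eef_rot: [-3.142, -0.0, -3.141]
wrist_force: [-0.9, -0.7, -0.1]
finger_gap: 11.1
finger_force: 4.0
```

Emit:
arm_command --pt "-1 0 0 0.0006 0" --pt "-1 0 0 0 0"

```text
clock: 4.42
eef_pos: [535.1, 304.7, 59.6]
eef_rot: [3.142, 0.0, -3.141]
wrist_force: [1.0, -0.1, 2.1]
finger_gap: 11.3
finger_force: 4.0
```

Emit:
arm_command --pt "-1 0 0 0.0006 0" --pt "-1 0 0 0 0"

```text
clock: 4.68
eef_pos: [535.1, 304.7, 59.3]
eef_rot: [3.141, 0.0, -3.141]
wrist_force: [-0.7, -1.2, 4.5]
finger_gap: 11.0
finger_force: 6.5
```

Emit:
arm_command --pt "-1 0 0 -0.0004 0" --pt "-1 0 0 0 0" --pt "-1 0 0 0 0" --newtons 15

```text
clock: 5.05
eef_pos: [535.1, 304.7, 59.3]
eef_rot: [3.142, 0.0, -3.141]
wrist_force: [0.6, 0.6, 2.7]
finger_gap: 10.4
finger_force: 15.6
```

Emit:
arm_command --pt "-1 0 0 -0.01 0" --pt "-1 0 0 -0.02 0" --pt "-1 0 0 -0.03 0" --pt "-1 0 0 -0.04 0" --pt "-1 0 0 -0.03 0" --pt "-1 0 0 0 0"

```text
clock: 5.8
eef_pos: [535.6, 305.1, 191.9]
eef_rot: [3.14, 0.004, -3.141]
wrist_force: [-0.5, 0.0, -0.1]
finger_gap: 10.4
finger_force: 15.2
```

Run:
```python
from h import *
s=manip.read_state(); print(s["clock"],s["eef_pos"],s["finger_gap"],s["wrist_force"])
up=lambda im,x,y,w,h,k: cv2.resize(im[y:y+h,x:x+w],None,fx=k,fy=k,interpolation=cv2.INTER_CUBIC)
a=eyes.camera("top");b=eyes.camera("side")
for c in(a,b):
    q=rot(c["orientation"]).T@(s["eef_pos"]-c["eye"]); print(q[0]/q[2]*c["fx"]+c["cx"],q[1]/q[2]*c["fy"]+c["cy"])
C=np.zeros((600,800,3),np.uint8); C[:400,:400]=up(a["img"],130,170,100,100,4);C[:600,400:]=up(b["img"],265,250,100,150,4)
cv2.imwrite("pics/lift.png",C)
```

```text
5.8 [535.61914086 305.05830343 191.91695328] 10.36890292539051 [-0.5375561   0.02002778 -0.07277912]
154.3492971431012 206.29554983273496
314.89237041825993 341.4870668102789
```

View pics/lift.png

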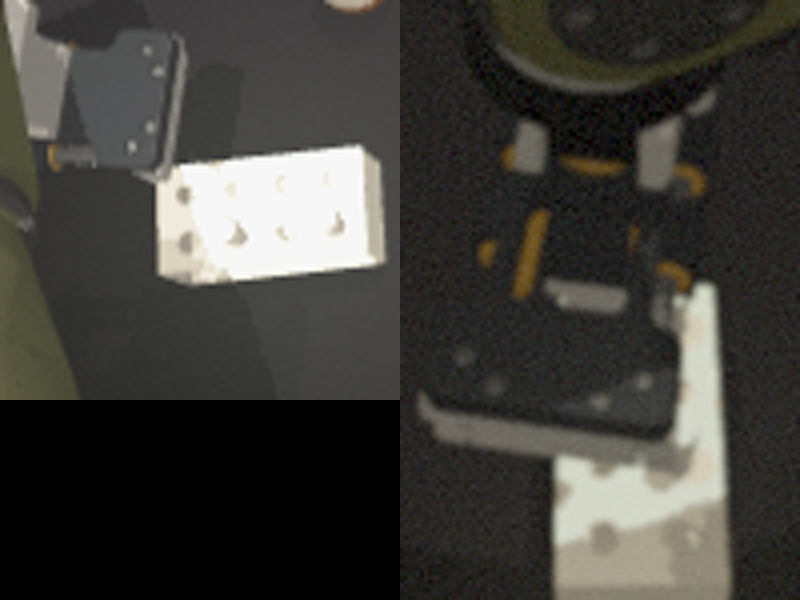

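The rivet is out of the rack: its hole now shows empty at crop (184,193) in the top view, and the tubes are undisturbed. I'll carry it to the hole, then turn a quarter so the side camera can see between the fingers.

Emit:
arm_command --pt "-1 0.0045 -0.0413 0 0" --pt "-1 0.0045 -0.0413 0 0" --pt "-1 0.0045 -0.0413 0 0" --pt "-1 0.0045 -0.0413 0 0" --pt "-1 0.0045 -0.0413 0 0" --pt "-1 0.0045 -0.0413 0 0" --pt "-1 0.0045 -0.0413 0 0" --pt "-1 0.0045 -0.0413 0 0" --pt "-1 0.0045 -0.0413 0 0" --pt "-1 0.0045 -0.0413 0 0" --pt "-1 0.0045 -0.0413 0 0" --pt "-1 0.0045 -0.0413 0 0" --pt "-1 0 0 0 0"

```text
clock: 7.52
eef_pos: [480.1, -192.7, 187.7]
eef_rot: [3.141, -0.002, 3.139]
wrist_force: [0.4, 0.6, -0.1]
finger_gap: 10.3
finger_force: 15.2
```

Emit:
arm_command --pt "-1 0 0 0 0.157" --pt "-1 0 0 0 0.157" --pt "-1 0 0 0 0.157" --pt "-1 0 0 0 0.157" --pt "-1 0 0 0 0.157" --pt "-1 0 0 0 0.157" --pt "-1 0 0 0 0.157" --pt "-1 0 0 0 0.157" --pt "-1 0 0 0 0.157" --pt "-1 0 0 0 0.157" --pt "-1 0 0 0.014 0" --pt "-1 0 0 0.014 0" --pt "-1 0 0 0.01 0" --pt "-1 0 0 0 0" --pt "-1 0 0 0 0"

```text
clock: 9.4
eef_pos: [481.3, -191.0, 151.6]
eef_rot: [3.141, 0.0, 1.572]
wrist_force: [0.2, 1.0, -0.4]
finger_gap: 10.3
finger_force: 15.2
```

Run:
```python
from h import *
s=manip.read_state(); print(s["clock"],s["eef_pos"],s["eef_rot"],s["finger_gap"],s["wrist_force"],s["joints"])
up=lambda im,x,y,w,h,k: cv2.resize(im[y:y+h,x:x+w],None,fx=k,fy=k,interpolation=cv2.INTER_CUBIC)
im=np.mean([eyes.camera("side")["img"].astype(float) for _ in range(3)],0).astype(np.uint8); b=eyes.camera("side")
def px(p): q=rot(b["orientation"]).T@(np.array(p)-b["eye"]); return (q[:2]/q[2]*b["fx"]+[b["cx"],b["cy"]]).round(2)
print("tcp",px(s["eef_pos"]),"tips",px(s["eef_pos"]-[0,0,26]))
cv2.imwrite("pics/hover_full.png",im); cv2.imwrite("pics/hover.png",up(im,330,120,80,60,10))
```

```text
9.4 [ 481.26981952 -191.02215714  151.62045152] [3.14117217e+00 2.03551592e-04 1.57226208e+00] 10.320355386355294 [ 0.20772362  0.95506567 -0.4355243 ] [-4.48585527e-01  2.80210676e-01  1.67716578e+00 -3.97994965e-07
  1.18374904e+00 -4.50051174e-01]
tcp [371.52 161.98] tips [370.59 170.67]
```

View pics/hover.png

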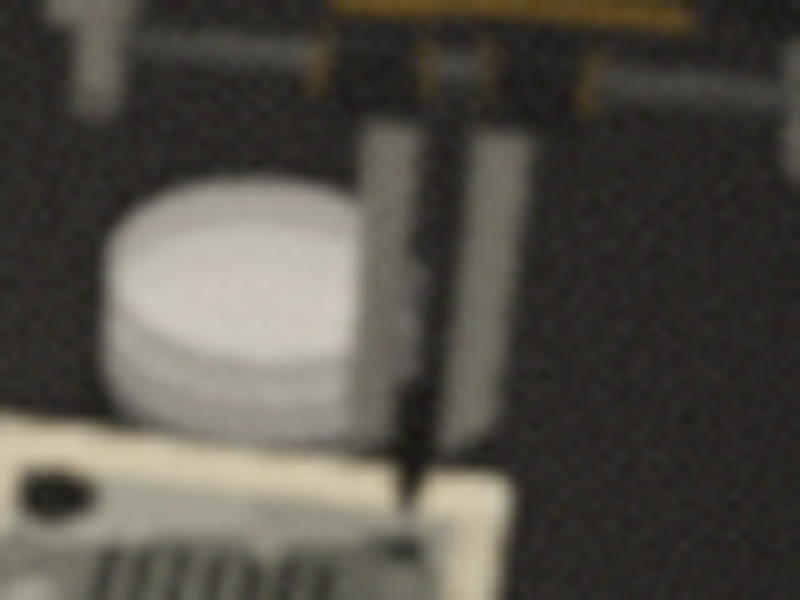

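The side view shows the black rivet between the fingers, its tip at crop (408,500), which is pixel (370.8,170), just above the hole at crop (402,547), pixel (370.2,174.7). I'll measure both to sub-pixel.

Run:
```python
from h import *
s=manip.read_state(); b=eyes.camera("side"); im=cv2.imread("pics/hover_full.png").astype(float).mean(2); s0=cv2.imread("pics/side0.png").astype(float).mean(2)
def px(p): q=rot(b["orientation"]).T@(np.array(p)-b["eye"]); return (q[:2]/q[2]*b["fx"]+[b["cx"],b["cy"]]).round(2)
print(im[158:180,363:379].astype(int)); print(s0[170:180,363:379].astype(int))
def cen(I,x0,x1,y0,y1,bg):
    w=np.clip(bg-8-I[y0:y1,x0:x1],0,None); v,u=np.mgrid[y0:y1,x0:x1]; return (w*u).sum()/w.sum(),(w*v).sum()/w.sum()
for I in(im,s0):
    h=cen(I,366,375,172,178,np.median(I[172:178,364:375])); print("hole",h,onz(b,*h,115).round(1))
for p in([481.3,-191,115],[481.3,-187.5,125.6],[482.3,-191,115],[481.3,-190,115],[481.3,-191,116]): print(p,px(p))
```

```text
[[158 139 116 104 105  97  75  58  41  37  38  62  92 101 105  98]
 [155 133 113 105 102  91  65  43  34  25  35  65  90 106 105  99]
 [144 128 112 104 103  91  65  36  29  28  45  67  93 104 105  99]
 [142 131 115 109 103  88  59  34  33  27  41  72  97 104 106  97]
 [139 129 112 105 100  82  58  32  30  30  48  77  97 102  99  84]
 [118 108 101  94  88  74  52  30  22  28  49  81  93  87  75  61]
 [101  93  87  82  70  56  36  30  24  29  48  70  78  65  54  37]
 [119 108  90  77  64  52  35  24  24  29  40  56  54  44  40  36]
 [162 146 135 127 120 101  69  38  26  41  61  63  62  58  51  49]
 [186 179 175 174 170 149 104  51  35  73 113 124 123 122 122 114]
 [192 191 190 191 187 167 118  60  57 113 158 173 175 178 174 168]
 [184 186 184 188 187 175 131  75  88 147 179 190 192 191 192 192]
 [161 165 167 167 172 166 135  98 117 160 182 189 189 192 191 193]
 [145 146 147 147 152 151 136 121 130 154 168 172 177 184 184 184]
 [142 140 138 139 135 134 132 121 128 141 147 151 163 173 179 177]
 [133 135 130 121 111 107 102  95 106 122 134 146 158 171 177 174]
 [113 111 111 100  89  76  6
[... 709 characters left out ...]

 [154 155 155 153 147 123 106  94 108 131 148 158 169 188 196 188]
 [141 154 160 155 156 146 139 138 144 146 150 162 176 187 195 187]
 [128 149 154 156 155 157 157 157 152 154 160 163 174 191 194 185]
 [130 151 157 156 158 154 157 158 157 153 156 164 183 192 192 178]
 [137 154 154 155 151 158 156 157 158 159 157 166 184 195 193 168]]
hole (np.float64(369.35862913096696), np.float64(174.77233782129744)) [ 483.2 -188.2  115. ]
hole (np.float64(369.85227272727275), np.float64(174.0974880382775)) [ 482.2 -191.   115. ]
[481.3, -191, 115] [370.2  174.14]
[481.3, -187.5, 125.6] [370.49 171.57]
[482.3, -191, 115] [369.79 174.1 ]
[481.3, -190, 115] [370.18 174.39]
[481.3, -191, 116] [370.24 173.82]
```

Emit:
arm_command --pt "-1 0.0006 0.0005 0.004 0" --pt "-1 0 0 0.004 0" --pt "-1 0 0 0.001 0" --pt "-1 0 0 0 0" --pt "-1 0 0 0 0"

```text
clock: 10.28
eef_pos: [481.6, -190.4, 142.4]
eef_rot: [3.141, 0.0, 1.572]
wrist_force: [-0.0, 0.6, 0.1]
finger_gap: 10.8
finger_force: 15.2
```

```bash
cat > look.py <<'E'
from h import *
import sys
s=manip.read_state(); print(s["clock"],s["eef_pos"],s["finger_gap"],s["wrist_force"])
im=np.mean([eyes.camera("side")["img"].astype(float) for _ in range(3)],0); b=eyes.camera("side")
def px(p): q=rot(b["orientation"]).T@(np.array(p)-b["eye"]); return (q[:2]/q[2]*b["fx"]+[b["cx"],b["cy"]]).round(2)
print("tip",px(s["eef_pos"]-[0,0,26.2]),"hole here",px([482.1,-191.1,115]))
print(im.mean(2)[164:180,363:379].astype(int))
cv2.imwrite("pics/%s.png"%sys.argv[1],cv2.resize(im.astype(np.uint8)[145:185,345:395],None,fx=10,fy=10,interpolation=cv2.INTER_CUBIC))
E
python3 look.py low1
```

```text
10.275 [ 481.64645088 -190.35842653  142.44752512] 10.773668559157235 [-0.0206222   0.56717566  0.05413316]
tip [370.09 173.89] hole here [369.88 174.08]
[[100  98  99 102 100  75  41  32  32  33  58  90 103 102 100  83]
 [120 109 102 100  95  72  43  29  21  30  61  90 100 102  93  71]
 [162 147 133 114  95  65  37  24  29  30  61  89  99  92  76  61]
 [185 181 171 150 119  78  40  26  29  37  68 104 127 128 122 114]
 [193 191 189 178 155 111  61  32  31  54  93 138 164 175 176 169]
 [183 186 188 185 172 138  83  41  49  90 136 169 187 192 192 191]
 [162 165 169 170 164 132  75  39  63 116 160 181 189 190 190 193]
 [144 145 148 150 143 114  65  35  70 123 155 170 179 180 184 185]
 [134 134 134 136 130 104  65  39  79 123 143 153 163 171 178 178]
 [113 111 114 112 110  91  59  41  77 112 134 146 158 171 178 174]
 [ 94  95  94  94  93  76  54  41  64 102 128 145 159 173 178 171]
 [ 89  93  89  94  93  82  66  55  71  93 122 145 164 174 179 172]
 [ 80  88  94  94 100  97  86  81  83  90 114 143 166 176 180 174]
 [ 73  87  92  98 103 104 101  97  97  94 106 135 165 177 181 171]
 [ 73  90  92  99 104 111 107 109 104 103 111 140 166 179 182 168]
 [ 79  92  96  99 104 106 108 105 109 109 117 143 162 172 172 152]]
```

View pics/low1.png

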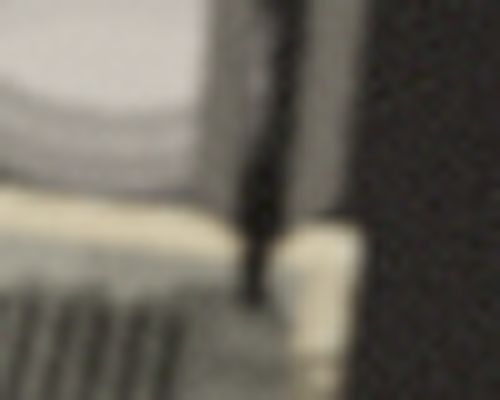

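Run:
```python
from h import *
np.set_printoptions(linewidth=200)
b=eyes.camera("side"); P=cloud(b); g=b["img"].astype(int).mean(2)
print("z"); print(P[156:178,362:380,2].round().astype(int)); print("y"); print(P[156:178,362:380,1].round().astype(int))
print("x");print(P[170,362:380,0].round(1)); print(g[152:166,362:380].astype(int))
```

```text
z
[[ 41  39 174 174 176 176 176 174  15   2   0   0 177 177 178 177 178 177]
 [ 36  35 171 172 726 171 173 171   0  -2   1   0 173 175 175 176 177   2]
 [ 33  32 169 170 170 168 170  18  -1  -1  -3   4 171 172 172 171 172   0]
 [ 29  28 166 166 165 166 166  14   2   3   1   1 166 168 169 168 168   1]
 [ 25  26 163 165 165 165 163   8   2  -1   3   1 165 165 168 166 167  -1]
 [ 23  22 161 161 160 160 161   1 151 150   1   4 163 161 164 164 164   1]
 [ 19  17 157 157 157 159 157 151 153 150 150 158 161 161 160 160 161   2]
 [ 14  12 154 154 155 157 154 152 151 150 151 155 157 155 156 157 158   1]
 [ 11  11 152 151 151 152 151 148 151 150 151 154 156 156 156 156 155   0]
 [  6   4   2 150 150 150 150 142 145 144 144 150 152 149 153 153   2   0]
 [111 108 108   2 147 146 144 144 142 144 142 148 146 148 149   1   2  -1]
 [109 110 110 107 139 143 142 143 144 140 142 147 144   0   1   0   2  -2]
 [110 108 108 111 108 137 142 142 143 141 143 139 141 108 109 111 107 108]
 [106 109 109 108 109 108 108 133 139 139 138 109 108 109 109 107 109 108]
 [114 115 115 115 113 116 132 130 131 132 127 10
[... 3064 characters left out ...]
 58  91 101 105 102  85]
 [159 153 136 117 104 103 101  90  79  65  41  41  65  90 106 103 100  84]
 [162 157 142 112 107 106  98  86  75  50  40  42  68  95 104 106 100  75]
 [163 153 134 109 104 103  93  86  59  43  43  46  73  93 106 105 103  83]
 [150 144 124 110 107 105  91  68  56  41  35  52  76  97 106 104 103  74]
 [144 139 124 110 107  98  85  57  45  24  27  44  74  95 102 104  99  74]
 [139 129 113 110 103 102  83  56  35  33  35  58  79  95 110 102  94  75]
 [125 113 106 106 106  94  78  49  27  36  34  57  86  99 104 104  90  64]
 [106 101  95 103 104  97  76  46  34  28  32  59  90  99 107  98  82  57]
 [127 123 110 103  98  97  77  42  19  28  30  57  94 101 105  87  76  49]]
```

Depth confirms the rivet hangs upright, with its pin top at about z 151 and its head at about 142, and it lines up with the hole to within about 0.5 mm. I'll insert it in steps and check the force at each one.

Emit:
arm_command --pt "-1 0 0 0.002 0" --pt "-1 0 0 0.002 0" --pt "-1 0 0 0 0"

```text
clock: 10.9
eef_pos: [481.5, -190.3, 138.1]
eef_rot: [-3.141, -0.0, 1.572]
wrist_force: [0.0, -0.3, -0.5]
finger_gap: 10.5
finger_force: 15.2
```

Emit:
arm_command --pt "-1 0 0 0.002 0" --pt "-1 0 0 0.001 0" --pt "-1 0 0 0 0"

```text
clock: 11.28
eef_pos: [481.6, -190.3, 135.3]
eef_rot: [-3.141, -0.0, 1.572]
wrist_force: [-0.1, -0.5, 0.7]
finger_gap: 10.5
finger_force: 15.2
```

Emit:
arm_command --pt "-1 0 0 0.001 0" --pt "-1 0 0 0.001 0" --pt "-1 0 0 0 0"

```text
clock: 11.65
eef_pos: [481.6, -190.4, 133.3]
eef_rot: [-3.141, 0.0, 1.572]
wrist_force: [-0.0, -0.3, 0.1]
finger_gap: 10.0
finger_force: 15.6
```

Emit:
arm_command --pt "-1 0 0 0.0015 0" --pt "-1 0 0 0.0015 0" --pt "-1 0 0 0 0"

```text
clock: 12.02
eef_pos: [481.5, -190.3, 130.1]
eef_rot: [-3.141, -0.0, 1.572]
wrist_force: [-0.9, -1.2, 0.2]
finger_gap: 10.5
finger_force: 16.4
```

Emit:
arm_command --pt "-1 0 0 0.001 0" --pt "-1 0 0 0.001 0" --pt "-1 0 0 0 0"

```text
clock: 12.4
eef_pos: [481.6, -190.3, 128.2]
eef_rot: [-3.141, -0.0, 1.572]
wrist_force: [-0.6, -1.4, -0.6]
finger_gap: 10.3
finger_force: 16.2
```

Emit:
arm_command --pt "-1 0 0 0.001 0" --pt "-1 0 0 0.001 0" --pt "-1 0 0 0 0"

```text
clock: 12.78
eef_pos: [481.6, -190.4, 126.4]
eef_rot: [3.142, 0.0, 1.572]
wrist_force: [-0.8, -2.2, 1.0]
finger_gap: 10.2
finger_force: 16.8
```

Emit:
arm_command --pt "-1 -0.0005 -0.0002 0 0" --pt "-1 0 0 0.001 0" --pt "-1 0 0 0 0"

```text
clock: 13.15
eef_pos: [481.3, -190.8, 125.2]
eef_rot: [-3.141, -0.0, 1.572]
wrist_force: [-0.4, -2.1, -0.5]
finger_gap: 10.3
finger_force: 16.5
```

Emit:
arm_command --pt "-1 0 0 0.001 0" --pt "-1 0 0 0 0"

```text
clock: 13.4
eef_pos: [481.4, -190.8, 124.2]
eef_rot: [-3.141, -0.0, 1.572]
wrist_force: [0.3, -2.8, -1.5]
finger_gap: 10.5
finger_force: 16.5
```

Emit:
arm_command --pt "-1 0 0 0.001 0" --pt "-1 0 0 0 0"

```text
clock: 13.65
eef_pos: [481.4, -190.8, 123.2]
eef_rot: [-3.141, -0.0, 1.572]
wrist_force: [0.0, -1.7, -0.6]
finger_gap: 10.1
finger_force: 16.5
```

Emit:
arm_command --pt "-1 -0.0004 0 0.001 0" --pt "-1 0 0 0 0"

```text
clock: 13.9
eef_pos: [481.4, -191.1, 122.2]
eef_rot: [-3.141, -0.0, 1.572]
wrist_force: [-0.3, -0.6, -0.7]
finger_gap: 10.5
finger_force: 15.9
```

Emit:
arm_command --pt "-1 0 0 0.001 0" --pt "-1 0 0 0 0"

```text
clock: 14.15
eef_pos: [481.4, -191.2, 121.2]
eef_rot: [-3.141, -0.0, 1.572]
wrist_force: [-1.1, -1.3, -1.2]
finger_gap: 10.1
finger_force: 15.9
```

Emit:
arm_command --pt "-1 0 0 0.001 0" --pt "-1 0 0 0 0"

```text
clock: 14.4
eef_pos: [481.4, -191.2, 120.3]
eef_rot: [-3.142, -0.0, 1.572]
wrist_force: [0.1, 0.4, -0.3]
finger_gap: 10.2
finger_force: 15.9
```

Emit:
arm_command --pt "-1 0 0 0.0008 0" --pt "-1 0 0 0 0"

```text
clock: 14.65
eef_pos: [481.4, -191.2, 119.5]
eef_rot: [3.142, -0.0, 1.572]
wrist_force: [0.2, -0.2, -0.7]
finger_gap: 10.1
finger_force: 15.8
```

Emit:
arm_command --pt "-1 0 0 0.0006 0" --pt "-1 0 0 0 0"

```text
clock: 14.9
eef_pos: [481.5, -191.3, 119.1]
eef_rot: [3.141, 0.0, 1.572]
wrist_force: [0.0, 0.4, 1.9]
finger_gap: 10.3
finger_force: 16.3
```

Emit:
arm_command --pt "-1 0 0 0.0005 0" --pt "-1 0 0 0 0"

```text
clock: 15.15
eef_pos: [481.5, -191.3, 118.6]
eef_rot: [3.141, 0.0, 1.572]
wrist_force: [0.0, -0.7, 4.5]
finger_gap: 10.9
finger_force: 17.0
```

Emit:
arm_command --pt "-1 0 0 -0.0006 0" --pt "-1 0 0 0 0" --pt "-0.4 0 0 0 0" --pt "-0.4 0 0 0 0" --pt "-0.4 0 0 -0.01 0" --pt "-0.4 0 0 -0.03 0" --pt "-0.4 0 0 -0.03 0" --pt "-0.4 0 0 0 0"

```text
clock: 16.15
eef_pos: [482.2, -191.6, 191.5]
eef_rot: [3.138, 0.002, 1.572]
wrist_force: [0.7, 0.2, -0.4]
finger_gap: 28.3
finger_force: 0.0
```

Run:
```python
from h import *
np.set_printoptions(linewidth=200)
s=manip.read_state(); print(s["clock"],s["eef_pos"],s["finger_gap"],s["wrist_force"])
b=eyes.camera("side"); P=cloud(b); im=b["img"]
print(P[164:180,362:380,2].round().astype(int)); print(im.mean(2)[164:180,362:380].astype(int))
cv2.imwrite("pics/seat.png",cv2.resize(im[145:215,310:395],None,fx=8,fy=8,interpolation=cv2.INTER_CUBIC))
def px(p): q=rot(b["orientation"]).T@(np.array(p)-b["eye"]); return (q[:2]/q[2]*b["fx"]+[b["cx"],b["cy"]]).round(2)
print(px([481.5,-191.3,119]),px([481.5,-191.3,127.4]))
```

```text
16.15 [ 482.22407632 -191.59003177  191.50270452] 28.28458252004289 [ 0.72388517  0.21892762 -0.40390481]
[[ 10  11   5   5   5   0   3   1   1   2   1   1  -1   1  -1   0  -1   1]
 [  7   6   3   3   2   0   0   1   3   3   2   1   2   1   0   2  -1   2]
 [112 107 108   0   3   1  -1  -1  -1   2   1   2  -1   1   4   1   1  -1]
 [726 109 109 109 108 108 108 108 110 109 108   2   1   3   0   0   2   2]
 [107 109 108 109 107 108 110 109 107 109 110 111 109 110 109 108 107 109]
 [109 108 106 109 107 110 126 128 128 129 128 108 110 108 109 108 111 110]
 [116 116 116 117 117 115 128 128 129 128 130 108 108 109 107 109 109 110]
 [115 117 726 115 114 120 126 127 127 126 126 116 116 109 107 108 109 108]
 [115 115 115 115 120 118 118 122 126 119 121 118 116 110 110 108 108 111]
 [118 116 115 115 120 118 120 120 119 119 119 120 118 109 110 109 108 107]
 [116 116 118 115 119 118 121 119 119 123 121 120 116 110 109 108 107  91]
 [116 116 116 118 115 119 120 120 119 121 118 117 116 108 108 108 107   3]
 [116 115 114 115 116 116 117 116 116 115 117 114 116 109 110 107 109   2]
 [117 115 117 115 1
[... 739 characters left out ...]
47 147 142 130 108  85  52  35  40  92 136 164 175 189 190 189 173]
 [140 142 137 125  95  63  41  27  22  29  48  90 131 159 177 185 181 159]
 [141 143 137 115  72  46  21  12  35  26  34  54 101 153 173 179 178 146]
 [140 147 136 116  80  48  33  27  36  33  35  52  99 151 173 176 172 139]
 [137 140 138 130 103  73  47  40  36  39  47  70 119 158 174 179 171 137]
 [110 122 134 133 120  97  68  52  57  63  80 108 141 165 177 180 175 137]
 [ 75  92 106 113 107  95  85  82  84  92 109 129 154 169 178 180 170 133]
 [ 56  75  88  96  93  95  91  95  91  95 115 142 156 171 180 182 167 122]
 [ 58  76  91  93  91  90  94 100  89  93 109 137 159 173 182 178 157 112]]
[370.27 172.76] [370.56 170.01]
```

View pics/seat.png

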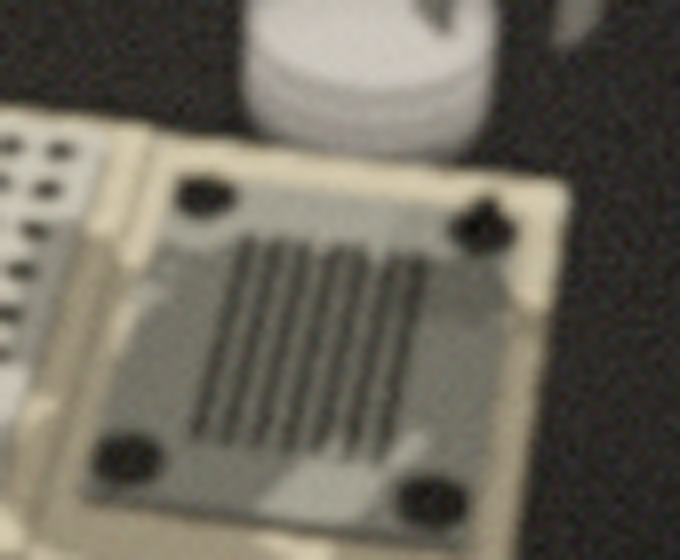

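The rivet's head lies flat on the cover at crop (483,230), at z about 119, like the three set rivets. Its pin still stands up, with the top at about 128. Now I'll shut the fingers and press the pin.

Emit:
arm_command --pt "-1 0.0002 -0.0004 0.01 0" --pt "-1 0 0 0.01 0" --pt "-1 0 0 0.015 0" --pt "-1 0 0 0.015 0" --pt "-1 0 0 0.008 0" --pt "-1 0 0 0.002 0" --pt "-1 0 0 0 0" --newtons 20

```text
clock: 17.08
eef_pos: [481.1, -191.1, 129.2]
eef_rot: [3.141, 0.0, 1.572]
wrist_force: [0.4, 0.1, -0.0]
finger_gap: 0.6
finger_force: 0.0
```

Emit:
arm_command --pt "-1 0 0 0.001 0" --pt "-1 0 0 0.001 0" --pt "-1 0 0 0 0"

```text
clock: 17.45
eef_pos: [481.2, -191.1, 127.3]
eef_rot: [3.141, 0.0, 1.572]
wrist_force: [0.2, -0.0, 2.3]
finger_gap: 0.3
finger_force: 1.2
```

Emit:
arm_command --pt "-1 0 0 0.0008 0" --pt "-1 0 0 0 0"

```text
clock: 17.7
eef_pos: [481.2, -191.1, 126.6]
eef_rot: [3.141, 0.0, 1.572]
wrist_force: [-0.9, 0.2, 5.6]
finger_gap: 0.9
finger_force: 2.7
```

Emit:
arm_command --pt "-1 0 0 0.0008 0" --pt "-1 0 0 0 0"

```text
clock: 17.95
eef_pos: [481.2, -191.2, 126.0]
eef_rot: [3.141, 0.0, 1.572]
wrist_force: [-1.5, -0.4, 7.2]
finger_gap: 0.4
finger_force: 3.8
```

Emit:
arm_command --pt "-1 0 0 0.0008 0" --pt "-1 0 0 0.0008 0" --pt "-1 0 0 0 0"

```text
clock: 18.32
eef_pos: [481.2, -191.2, 124.4]
eef_rot: [3.141, 0.0, 1.572]
wrist_force: [-1.6, 0.6, 7.7]
finger_gap: 0.6
finger_force: 3.9
```

Emit:
arm_command --pt "-1 0 0 0.0008 0" --pt "-1 0 0 0.0008 0" --pt "-1 0 0 0 0"

```text
clock: 18.7
eef_pos: [481.2, -191.1, 122.8]
eef_rot: [3.141, 0.0, 1.572]
wrist_force: [-1.9, 1.0, 7.7]
finger_gap: 0.8
finger_force: 3.9
```

Emit:
arm_command --pt "-1 0 0 0.0008 0" --pt "-1 0 0 0.0008 0" --pt "-1 0 0 0 0"

```text
clock: 19.08
eef_pos: [481.2, -191.2, 121.2]
eef_rot: [3.141, 0.0, 1.572]
wrist_force: [-2.0, -0.0, 8.7]
finger_gap: 0.2
finger_force: 3.9
```

Emit:
arm_command --pt "-1 0 0 0.0008 0" --pt "-1 0 0 0.0006 0" --pt "-1 0 0 0 0"

```text
clock: 19.45
eef_pos: [481.2, -191.1, 119.8]
eef_rot: [3.141, 0.0, 1.572]
wrist_force: [-2.1, 0.7, 8.6]
finger_gap: 0.2
finger_force: 3.9
```

Emit:
arm_command --pt "-1 0 0 0.0006 0" --pt "-1 0 0 0 0"

```text
clock: 19.7
eef_pos: [481.2, -191.2, 119.2]
eef_rot: [3.141, 0.0, 1.572]
wrist_force: [-1.7, 0.5, 7.8]
finger_gap: 0.6
finger_force: 3.9
```

Emit:
arm_command --pt "-1 0 0 0.0005 0" --pt "-1 0 0 0 0"

```text
clock: 19.95
eef_pos: [481.2, -191.1, 118.7]
eef_rot: [3.141, 0.0, 1.572]
wrist_force: [-1.4, 0.7, 8.7]
finger_gap: 0.3
finger_force: 3.9
```

Emit:
arm_command --pt "-1 0 0 0.0005 0" --pt "-1 0 0 0 0"

```text
clock: 20.2
eef_pos: [481.2, -191.1, 118.2]
eef_rot: [3.141, 0.0, 1.572]
wrist_force: [-1.4, 0.7, 7.4]
finger_gap: 0.1
finger_force: 3.9
```

Emit:
arm_command --pt "-1 0 0 0.0004 0" --pt "-1 0 0 0 0"

```text
clock: 20.45
eef_pos: [481.2, -191.1, 117.8]
eef_rot: [3.141, 0.0, 1.572]
wrist_force: [-2.3, -0.3, 7.9]
finger_gap: 0.2
finger_force: 4.1
```

Emit:
arm_command --pt "-1 0 0 0.0003 0" --pt "-1 0 0 0 0"

```text
clock: 20.7
eef_pos: [481.2, -191.1, 117.6]
eef_rot: [3.141, 0.0, 1.572]
wrist_force: [-2.8, 0.8, 10.3]
finger_gap: 0.5
finger_force: 4.6
```

Emit:
arm_command --pt "-1 0 0 0.0003 0" --pt "-1 0 0 0 0"

```text
clock: 20.95
eef_pos: [481.3, -191.2, 117.4]
eef_rot: [3.141, 0.001, 1.572]
wrist_force: [-2.8, 1.5, 9.8]
finger_gap: 0.4
finger_force: 5.0
```

Emit:
arm_command --pt "-1 0 0 0.0003 0" --pt "-1 0 0 0 0" --pt "-1 0 0 0 0"

```text
clock: 21.32
eef_pos: [481.3, -191.2, 117.2]
eef_rot: [3.141, 0.001, 1.572]
wrist_force: [-3.3, 1.8, 10.5]
finger_gap: 0.2
finger_force: 5.4
```

Emit:
arm_command --pt "-1 0 0 0.0002 0" --pt "-1 0 0 0 0" --pt "-1 0 0 0 0"

```text
clock: 21.7
eef_pos: [481.3, -191.2, 117.1]
eef_rot: [3.141, 0.001, 1.572]
wrist_force: [-3.1, 1.2, 11.0]
finger_gap: 0.4
finger_force: 5.7
```

Force has climbed to 11 N, clearly above the sliding plateau of about 8 N, so the pin has bottomed. I'll lift straight up and check.

Emit:
arm_command --pt "-1 0 0 -0.002 0" --pt "-1 0 0 -0.01 0" --pt "-1 0 0 -0.03 0" --pt "-1 0 0 -0.04 0" --pt "-1 0 0 -0.03 0" --pt "-1 0 0 0 0" --pt "-1 0 0 0 0"

```text
clock: 22.58
eef_pos: [480.7, -190.9, 227.3]
eef_rot: [-3.14, -0.001, 1.572]
wrist_force: [-0.9, 0.8, 0.3]
finger_gap: 0.3
finger_force: 0.0
```

Run:
```python
from h import *
np.set_printoptions(linewidth=200)
s=manip.read_state(); print(s["clock"],s["eef_pos"],s["finger_gap"],s["wrist_force"])
b=eyes.camera("side"); Z=np.median([cloud(eyes.camera("side"))[...,2] for _ in range(6)],0); im=b["img"]
print(Z[168:179,362:380].round().astype(int)); print("others",Z[200:204,322:330].round().astype(int),Z[205:210,360:368].round().astype(int))
C=np.zeros((600,800,3),np.uint8)
C[:560,:680]=cv2.resize(im[145:215,310:395],None,fx=8,fy=8,interpolation=cv2.INTER_CUBIC)
C[300:600,680:]=cv2.resize(im[300:400,295:335],(120,300))
cv2.imwrite("pics/final.png",C)
```

```text
22.575 [ 480.6515729  -190.86428049  227.2871637 ] 0.28521733532457755 [-0.89544673  0.84508756  0.33581953]
[[109 109 109 109 108 110 108 109 109 109 109 109 109 109 109 109 109 109]
 [110 109 110 108 108 108 108 109 109 109 108 109 109 108 107 109 108 109]
 [115 115 116 115 115 110 109 109 109 108 109 109 109 109 109 109 110 109]
 [116 115 116 116 116 120 120 119 120 120 119 116 116 108 108 109 109 109]
 [116 116 115 117 119 120 120 121 121 120 120 119 116 109 109 109 108 108]
 [115 116 115 116 118 120 121 120 120 120 120 120 119 108 109 107 109 109]
 [116 116 115 115 120 120 120 120 120 120 120 118 118 108 109 109 109  91]
 [115 116 115 116 115 118 119 120 119 120 119 118 116 108 108 109 109   1]
 [116 116 116 116 116 115 116 117 117 117 117 116 115 109 109 109 108   2]
 [116 116 116 116 117 115 115 116 115 115 115 116 116 108 109 110 108   1]
 [116 116 115 116 115 116 116 115 116 116 116 116 110 108 109 108 109   0]]
others [[121 121 120 120 120 121 119 119]
 [119 120 120 120 121 120 120 121]
 [119 120 119 121 120 120 121 120]
 [119 120 119 119 120 119 120 119]] [[120 119 119 120 120 120 119 120]
 [120 120 120 120 120 119 119 121]
 [120 120 121 120 120 120 120 119]
 [119 120 120 120 120 120 120 119]
 [118 118 119 120 120 120 119 118]]
```

View pics/final.png

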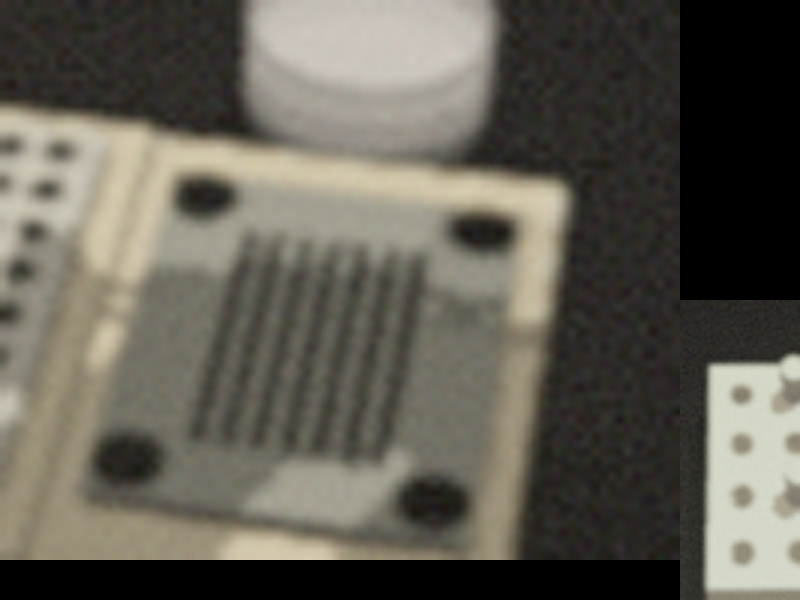

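The rivet at crop (481,232) now looks the same as the three set ones: flush at z about 120, like theirs. The rack's corner hole is empty and both tubes are still in place, so I'm handing in.

```bash
python3 -c "
from h import *
print(ticket.sign_off())"
```

```text
the job is handed in; nothing more can be done
None
```

The spare rivet is in the empty corner hole with its pin pressed flush and the gripper clear; the highest force I read while pressing was about 11 N, and the job was handed in at about 23 s.

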